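# Fit the comb, shut the noodle-cutter cassette and pin it

## Task

Hang the blue saddle comb over the steel bar inside the open noodle-cutter cassette, legs down on either side of the bar, and let go of it. Then shut the red-edged hinged cover over it, take the yellow-handled locking pin from its wooden block and push it down through the hole in the cover into the hole in the lock block beneath, until its flange bears on the cover and the cover is pressed fully shut against its spring. Finish while still holding the pin pushed down so that the cover stays shut, and leave the spray can, bowl and brush where they stand.

Things in the scene. Friction and masses are not known exactly. Their poses are not given: they have to be found in the camera images.
- cassette: Noodle-cutter cassette fixed to the bench, base 150 (x) x 200 (y) mm. Origin on the bench under the bar, z up. Along its y: two cutter rollers (tops 39 mm high), the bar above them. Grey lock block at the -y end (centre y -70, 40 mm along y, 120 along x, top 87 mm high), hinge posts at the +y end (y 59 to 73). Side walls at x = +-60 to 68, 40 mm high. Open from above while the cover is open.
- bar (a point): Top (72 mm above the bench) of the horizontal steel bar, 12 mm thick, over the cassette's origin; axes as the cassette's. The bar runs along y, free from y -50 to +59 mm.
- hole (a point): Centre of the mouth of the upright pin hole in the top of the lock block (87 mm above the bench); 13 mm in diameter, 38 mm deep.
- cover (a joint): Cover angle, rad: 0 fully shut (level), 1.57 upright, up to 2.1 leaning to the cassette's +y. Starts 1.6 to 1.9, held by hinge friction. Pushed from its +y side past upright to about 0.7 it sinks by itself (1 to 2 s) onto a spring plunger on the lock block, about 0.06 rad ajar. Then 8 to 10 N down at its hole shuts it; let go, it springs ajar again.
- cover_hinge (a point): On the hinge line, 92 mm above the bench, 66 mm to +y of the cassette's origin; the line runs along the cassette's x. The cover is a plate 120 mm wide, 10 mm thick, centred on this line in height, reaching 158 mm from it (to the cassette's -y when shut), with a clear window and a red outer end.
- cover_hole (a point): Centre of the 13 mm hole through the red end of the cover, at its outer face (on top, 97 mm above the bench, when shut), 136 mm from the hinge line. Straight over hole when the cover is shut or nearly so.
- cover_edge (a point): Middle of the cover's free edge, 158 mm from the hinge line, at half thickness.
- saddle: Blue saddle comb, inverted U, 26 (x) x 50 (y) x 34 mm high, about 100 g, standing on its two legs. Legs 4 mm thick, 29 mm long, 18 mm apart inside, running along its y; web on top 5 mm. Origin midway between the leg ends (underside), z up. Grip across the legs' outsides (26 mm, along x). Hung, its origin is 29 mm below the bar's top; either way round will do.
- block: Wooden parking block 60 x 60 x 55 mm, fixed to the bench, with a hole (13 mm, 50 mm deep) in its top in which the pin stands. Origin at the centre of its underside.
- pin: Locking pin standing in the wooden block, about 80 g. Origin at its lower tip, z up to the handle: steel shaft 10 mm thick, tapered tip, 45 mm to the flange; flange 26 mm wide, 5 mm thick; round yellow handle 18 mm wide, 26 mm tall (top 76 mm above the tip). In the block its tip is 10 mm above the bench. Pushed home with the cover shut its tip is 35 mm below the lock block's top.
- pin_tip (a point): Lower tip of the pin (its origin).
- pin_grip (a point): Middle of the pin's yellow handle, 63 mm above the tip.
- spray: Spray can with a red band, 60 mm in diameter, 190 mm tall, origin under its centre. Bystander.
- bowl: Steel bowl, 124 mm across, 50 mm tall, origin under its centre. Bystander.
- brush: Green bench brush lying on the bench, about 0.2 m long along its x. Bystander.
Things that resemble listed ones, but are neither listed nor needed, are in the scene too. Leave any green or white look-alike of the pin alone.

How it is judged:
By the outcome, as a careful person would: the job done as asked, in the order asked, and still so for the second after the job is handed in, while the arm keeps its last pose, push and grip.
It also fails if it takes over 72 s, if anything falls off the work surface, if the arm or the gripper's body presses on something with over 40 N, if the wrist force passes 120 N, or if a joint passes its speed limit or range.

## Robot

A 6-joint arm with a two-finger parallel gripper is mounted at the origin on the work surface. World frame = base frame: x ahead of the robot, y to its left, z up, the work surface at z = 0. Lengths are in m, angles in rad, forces in N, time in s.
With the tool pointing down it reaches from about 0.15 to 0.775 m from the base axis. Payload 6.1 kg.
Tool frame: the origin (TCP) lies on the mounting face of the last link; the fingertips stand 173 mm ahead of it and the grasp point (between the pads) lies 155 mm ahead of it; z points along the fingers, y is the line along which they close (so a half turn about z gives the same grasp; the last joint's range is limited). The gripper opens to 85 mm and grips with 20 to 120 N. Pads are 22 mm wide; open, the fingers measure 114 mm over their backs; the gripper's body (76 mm by 85 mm) begins 54 mm behind the grasp point. The pads swing forward as they close: fully open they stand 13 mm farther back than shut.
Start: joints at [1.221, 0.126, -0.04, 1.405, 0, 1.571], TCP at [0.18, 0.493, 0.405] pointing down, gripper open.
Joint ranges: [-2.72, 2.72], [-0.95, 1.95], [-1.27, 1.35], [-1.78, 2.02], [-1.46, 1.47], [-3.14, 3.14]. Speed limits (rad/s): [2.39, 2.39, 3.01, 3.14, 3.14, 3.14].

## Interface

Orientations are given as a rotation vector (axis times angle).
In Python, from rig import manip gives the robot as it stands.
- The arm moves only by the tool apply_moves, never from a script. Its argument "increments" is a list of rows, each a list of 3 entries, a list of its own where there are three numbers: the shift along the tool's x, y, z in m, then the turn, a rotation vector about the tool's x, y, z in rad, then the finger opening in m, from 0 to 0.0854. A call has exactly 5 rows; each row shifts and turns the commanded pose from where the row before left it, along the tool's axes as they then stand; what a row does not reach is not made up. A row lasts 1/12 s, in which the tool goes at most 41.7 mm and 7.16 degrees, less where a joint would pass 70% of its speed; a pose out of reach is approached as far as the arm can. A call with a gripper value outside its range is refused whole. The fingers move at their own pace and stop on an object; the grip force is fixed at half the most. Time passes only in rows, so rows that do not move let the fingers close, or fill a call up. It gives the time, the measured TCP pose, the force, the opening and the grip force at its end, in the units of the state.
- manip.state(): the state, without advancing time (a new reading comes with each control period).
- manip.get_image(name): name is "scene" or "top"; returns a dict with "image" (420x560x3 uint8, red, green, blue), "mtx" (3x3 intrinsics, pixels), "dist_coeffs" ([k1, k2, p1, p2, k3] as OpenCV has them; the pictures are not rectified), "rvec" (rotation vector, rad) and "tvec" (3), from world to camera coordinates, as OpenCV has them. Camera axes: x right, y down, z forward; pixel columns grow to the right and rows downward; lengths in m; the calibration is good to about 2 mm. A picture is of the moment at which its call begins. There is no depth.
- manip.close_job(): hands the job in; it is judged then, once.
The state is a dict: "clock": time; "joint_pos": joint angles; "joint_velocities": joint speeds; "joint_efforts": joint torques, N m; "position": TCP position; "orientation": TCP orientation; "ft_force": force on the tool from outside, world axes, zero at the start; "wrist_torque": the same for the moment, N m; "opening": finger opening in m; "grasp_force": force on a finger pad.
Only numpy, scipy, OpenCV 4.12 (cv2) and the standard library are available. Lean on these libraries where they do the work, as an engineer would, in place of code of your own. Each camera call takes 0.05 s, during which the arm holds its last target. There are 200 camera calls.

## Working session

There is one attempt and no reset: what is moved stays moved. The work goes in short steps, Python scripts to look and compute and a tool call to move; the robot and the scene stay as the last step left them, time stands still between calls to the robot, and variables do not carry over. Pictures are saved under pics/ and viewed, at most 11 in all, crops included, and the job is handed in when it is done.

Besides the shell and the picture viewer there is one more tool, called after "Emit:" as name([rows], argument=value, ...), one row to a line, values as JSON. apply_moves: Moves the arm, as the interface text tells. Its arguments: {"type":"object","properties":{"increments":{"type":"array","items":{"type":"array"}}},"required":["increments"]}

```bash
ls; mkdir -p pics; cat > h.py <<'E'
import numpy as np, cv2
from rig import manip
from scipy.spatial.transform import Rotation as R
def cam(n):
    d=manip.get_image(n); d={k:np.array(v) for k,v in d.items()}
    d['R']=cv2.Rodrigues(d['rvec'].astype(float))[0]; d['C']=-d['R'].T@d['tvec'].ravel(); return d
def ray(d,uv):
    p=cv2.undistortPoints(np.array(uv,float).reshape(-1,1,2),d['mtx'],d['dist_coeffs']).reshape(-1,2)
    return np.c_[p,np.ones(len(p))]@d['R']
def plane(d,uv,z):
    r=ray(d,uv); return d['C']+r*((z-d['C'][2])/r[:,2])[:,None]
def proj(d,P):
    return cv2.projectPoints(np.array(P,float).reshape(-1,1,3),d['rvec'],d['tvec'],d['mtx'],d['dist_coeffs'])[0].reshape(-1,2)
def tri(d1,u1,d2,u2):
    a,b=ray(d1,u1)[0],ray(d2,u2)[0]; A=np.c_[a,-b]
    s=np.linalg.lstsq(A,d2['C']-d1['C'],rcond=None)[0]; p=d1['C']+a*s[0];q=d2['C']+b*s[1]
    return (p+q)/2,np.linalg.norm(p-q)
def save(d,n,crop=None,k=1):
    im=d['image'][...,::-1]
    if crop: x0,y0,x1,y1=crop; im=im[y0:y1,x0:x1]
    cv2.imwrite('pics/'+n,cv2.resize(im,None,fx=k,fy=k,interpolation=cv2.INTER_CUBIC))
E
python3 - <<'E'
from h import *
for n in('top','scene'):
    d=cam(n); save(d,n+'0.png',k=1.42); print(n,d['C'],d['R'][2]); np.save('pics/'+n+'0.npy',d,allow_pickle=True)
print(manip.state())
E
```

```text
pics
top [0.44223524 0.00708479 1.33136084] [ 0.07059584  0.00332286 -0.99749947]
scene [1.27661421 0.18506849 0.79340332] [-0.7237969  -0.17589286 -0.66721792]
{'clock': 0.1, 'joint_pos': array([ 1.22098766e+00,  1.26357562e-01, -4.05260204e-02,  1.40539266e+00,
        2.98153781e-05,  1.57079435e+00]), 'joint_velocities': array([ 1.80095793e-03, -1.58083015e-03,  1.78479322e-03,  3.98531916e-05,
        9.69002642e-04, -8.97128113e-04]), 'joint_efforts': array([ 4.63016440e-04, -4.36902630e+01,  3.53607345e+01,  1.35611824e-02,
        8.13938459e-05,  1.92318119e-06]), 'position': array([0.17988443, 0.49309908, 0.40397757]), 'orientation': array([-5.46627810e-01, -3.09337918e+00,  2.28082213e-03]), 'ft_force': array([-0.44125149,  0.08066298,  0.14271622]), 'wrist_torque': array([ 0.05069985,  0.01333047, -0.04994067]), 'grasp_force': 0.0, 'opening': 0.08526003441121249}
```

View pics/top0.png

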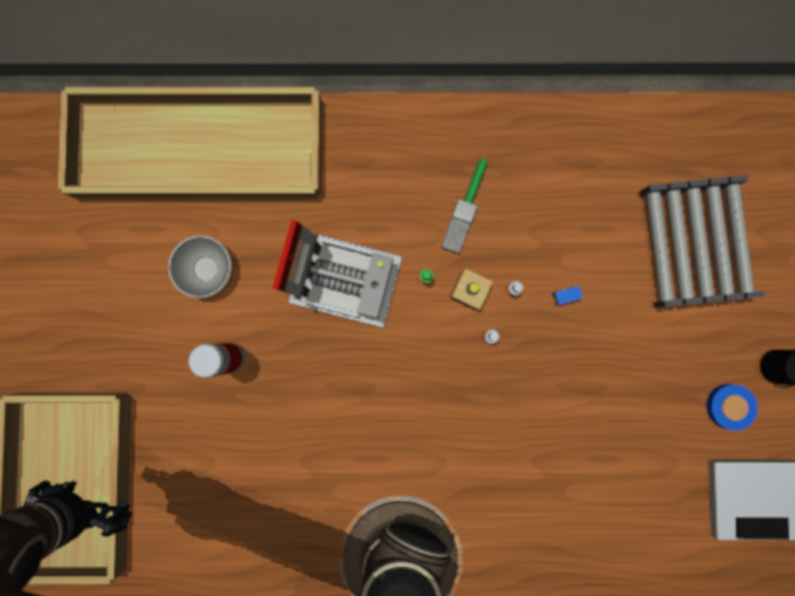

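View pics/scene0.png

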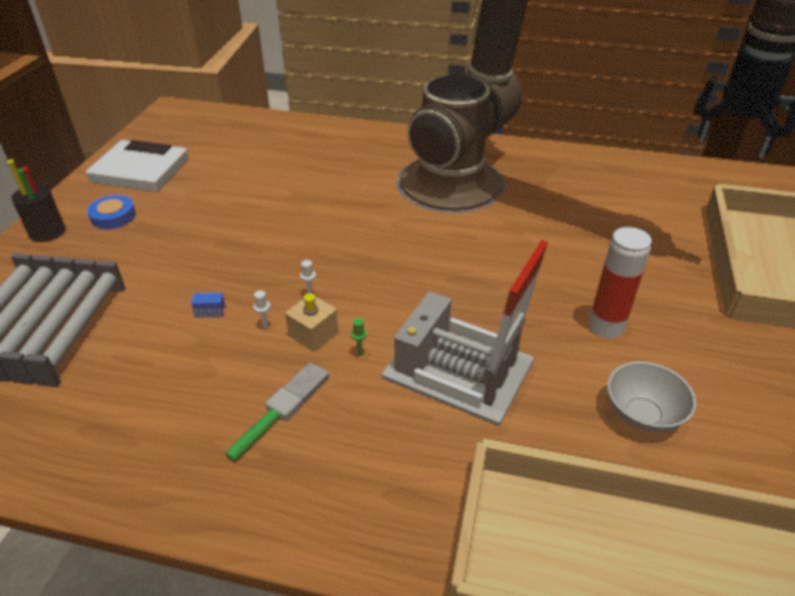

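Top view (×1.42): cassette at about (345,280) with the cover at the left, its red edge at (287,255); pin in its block at (473,288); saddle at (568,296); green and white look-alikes at (427,276), (515,288) and (491,337). The scene view agrees. Next I take a zoomed crop of the top view and measure colours.

```bash
python3 - <<'E'
from h import *
T=np.load('pics/top0.npy',allow_pickle=True).item();S=np.load('pics/scene0.npy',allow_pickle=True).item()
a=cv2.resize(T['image'][140:240,190:290,::-1],(480,480),interpolation=cv2.INTER_CUBIC)
b=cv2.resize(S['image'][165:300,265:390,::-1],(320*125//135,320),interpolation=cv2.INTER_CUBIC)
im=np.zeros((480,480+b.shape[1],3),np.uint8); im[:,:480]=a; im[:320,480:]=b
cv2.imwrite('pics/c1.png',im)
def blobs(d,lo,hi,name,zs,roi):
    h=cv2.cvtColor(d['image'],cv2.COLOR_RGB2HSV); m=cv2.inRange(h,lo,hi)
    n,l,st,c=cv2.connectedComponentsWithStats(m)
    for i in range(1,n):
        if st[i,4]>=8 and roi[0]<c[i,0]<roi[2] and roi[1]<c[i,1]<roi[3]:
            cn=np.argwhere(l==i)[:,::-1].astype(np.float32); r=cv2.minAreaRect(cn)
            print(name,c[i].round(1),st[i],r,plane(d,c[i],zs)[0].round(4))
roi=(100,80,460,280)
blobs(T,(105,120,60),(125,255,255),'T blue',.034,roi)
blobs(S,(105,120,60),(125,255,255),'S blue',.02,(100,180,200,260))
blobs(T,(24,120,120),(34,255,255),'T yel',.086,roi)
blobs(S,(24,120,120),(34,255,255),'S yel',.073,(100,180,400,260))
blobs(T,(0,180,90),(4,255,255),'T red',.25,roi)
blobs(S,(0,180,90),(4,255,255),'S red',.25,(300,150,400,260))
E
```

```text
T blue [400.  207.6] [391 202  19  12 152] ((400.0885009765625, 207.65768432617188), (8.858283996582031, 17.190336227416992), 74.74488067626953) [ 0.5249 -0.3333  0.034 ]
S blue [145.4 210.1] [136 207  20   8 141] ((145.5, 210.5), (7.0, 19.0), 90.0) [ 0.5114 -0.3434  0.02  ]
T yel [333.9 202.1] [331 199   7   7  39] ((333.75, 202.25), (5.656853675842285, 6.363960266113281), 45.0) [ 0.5363 -0.1407  0.086 ]
S yel [217.6 210. ] [214 206   8  12  57] ((217.5, 211.5), (11.0, 7.0), 90.0) [ 0.5241 -0.1446  0.073 ]
T red [200.4 179.1] [193 155  16  48 203] ((200.50572204589844, 178.7793731689453), (4.1752448081970215, 48.764713287353516), 15.52410888671875) [0.5785 0.194  0.25  ]
S red [371.7 189.1] [360 170  24  38 186] ((372.80902099609375, 189.00564575195312), (6.6779866218566895, 43.03591537475586), 32.0053825378418) [0.587  0.1935 0.25  ]
```

View pics/c1.png

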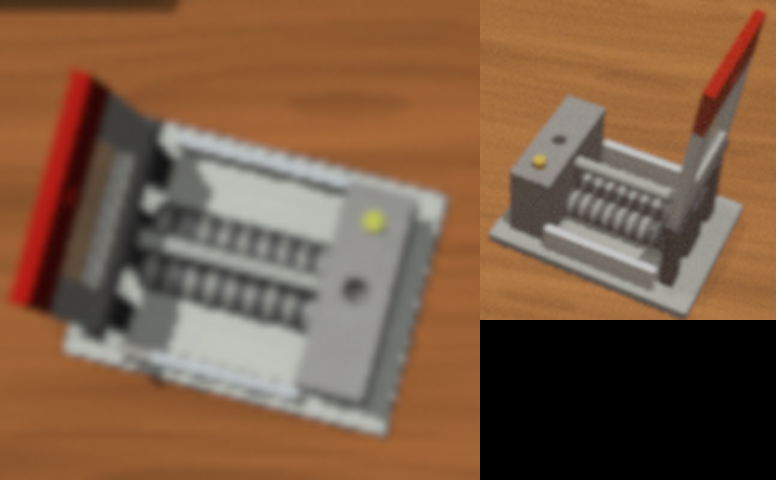

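The crop shows, in the top view, the pin hole at about (356,290) of the crop, the lock-block top with corners (352,183), (417,196), (368,402), (299,388), and the bar from (165,238) to (322,283); the scene view has the hole at (560,140).

```bash
python3 - <<'E'
from h import *
T=np.load('pics/top0.npy',allow_pickle=True).item();S=np.load('pics/scene0.npy',allow_pickle=True).item()
t=lambda *p:(np.array(p,float)+.5)/4.8-.5+np.array([190,140])
s=lambda *p:(np.array(p,float)-[480,0]+.5)/2.37-.5+np.array([265,165])
H=plane(T,t((356,290)),.087)[0];print('hole T',H,'S',plane(S,s((560,140)),.087)[0],tri(T,t((356,290)),S,s((560,140))))
c=plane(T,t((352,183),(417,196),(368,402),(299,388)),.087);print('block',c.mean(0));
yaw=lambda v:np.degrees(np.arctan2(v[1],v[0]))
print('x dirs',yaw(c[0]-c[3]),yaw(c[1]-c[2]),np.linalg.norm(c[0]-c[3]),np.linalg.norm(c[0]-c[1]))
b=plane(T,t((447,198),(387,434),(65,350)),.01);print('base x',yaw(b[0]-b[1]),np.linalg.norm(b[0]-b[1]),'y',yaw(b[2]-b[1])-90,np.linalg.norm(b[2]-b[1]))
br=plane(T,t((165,238),(322,283)),.072);print('bar',yaw(br[0]-br[1])-90,br)
r=plane(T,t((78,70),(10,300)),.25);print('red',yaw(r[0]-r[1]),r)
for d in(-16,-15,-14):
    a=np.radians(d);ex=np.array([np.cos(a),np.sin(a),0]);ey=np.array([-np.sin(a),np.cos(a),0])
    print(d,'origin from hole',H+ey*.07, 'barline local x of br rel hole',(br-H)@ex,'block c',(c-H)@np.c_[ex,ey], 'base',(b-H)@np.c_[ex,ey])
# pin & saddle triangulation
print(tri(T,(333.9,202.1),S,(217.6,210)),tri(T,(400,207.6),S,(145.4,210.1)))
# saddle blue extents
d=T;h=cv2.cvtColor(d['image'],cv2.COLOR_RGB2HSV); m=cv2.inRange(h,(105,120,60),(125,255,255));m[:,:380]=0;m[:,420:]=0
w=plane(d,np.argwhere(m)[:,::-1],.034)[:,:2].astype(np.float32)*1000
q=cv2.minAreaRect(w);print(q);e=np.linalg.eigh(np.cov(w.T));print(e[0]**.5*12**.5,e[1],np.median(w,0))
E
```

```text
hole T [0.5418564  0.04951962 0.087     ] S [0.53996047 0.05023336 0.087     ] (array([0.54163236, 0.04999457, 0.08849277]), np.float64(0.0010721187707521333))
block [0.54077182 0.04777768 0.087     ]
x dirs -14.241060083760598 -13.247314391628834 0.12002052385269406 0.037623599943238974
base x -14.179201679831145 0.1463761374150209 y -14.557337013854365 0.19953649202424042
bar -15.999735735954019 [[0.57291032 0.1596338  0.072     ]
 [0.54706715 0.0695064  0.072     ]]
red -15.694515993705814 [[0.63797809 0.18189415 0.25      ]
 [0.52379287 0.21397837 0.25      ]]
-16 origin from hole [0.56115101 0.11680794 0.087     ] barline local x of br rel hole [-0.00050064 -0.0005002 ] block c [[ 0.05786586  0.01913812]
 [ 0.06091209 -0.01836195]
 [-0.0589295  -0.02412399]
 [-0.06209811  0.01545416]] base [[ 0.07370381 -0.03297215]
 [-0.07259842 -0.03762305]
 [-0.07762206  0.1618502 ]]
-15 origin from hole [0.55997373 0.11713443 0.087     ] barline local x of br rel hole [ 0.00149614 -0.00013976] block c [[ 0.05819105  0.01812531]
 [ 0.06058236 -0.01942222]
 [-0.05934155 -0.02309185]
 [-0.06181894  0.01653556]] base [[ 0.07311714 -0.03425344]
 [-0.07324398 -0.0363503 ]
 [-0.07478556  0.16318024]]
-14 origin from hole [0.55879093 0.11744032 0.087     ] barline local x of br rel hole [0.00349246 0.00022073] block c [[ 0.05849852  0.01710698]
 [ 0.06023417 -0.02047657]
 [-0.05973552 -0.02205268]
 [-0.06152094  0.01761194]] base [[ 0.0725082  -0.03552429]
 [-0.07386722 -0.03506648]
 [-0.07192629  0.16446057]]
(array([ 0.53622978, -0.14017732,  0.08459117]), np.float64(0.0016500963000413789)) (array([ 0.52497084, -0.33373014,  0.03378427]), np.float64(0.0007192037887883404))
((524.6979370117188, -333.68231201171875), (24.929607391357422, 48.62699890136719), 15.271599769592285)
[24.91094885 48.46966336] [[-0.96223138 -0.27223292]
 [-0.27223292  0.96223138]] [ 523.70447 -333.33167]
```

Emit:
apply_moves([
  [[0, 0, 0], [0, 0, 0.119], 0.06],
  [[0, 0, 0], [0, 0, 0.119], 0.06],
  [[0, 0, 0], [0, 0, 0.119], 0.06],
  [[0, 0, 0], [0, 0, 0.119], 0.06],
  [[0, 0, 0], [0, 0, 0.119], 0.06],
])

```text
clock: 0.52
position: [0.1799, 0.4931, 0.4042]
orientation: [1.438, 2.793, -0.001]
ft_force: [-0.2, 0.6, 0.1]
opening: 0.0598
grasp_force: 0.0
```

Emit:
apply_moves([
  [[0, 0, 0], [0, 0, 0.119], 0.06],
  [[0, 0, 0], [0, 0, 0.119], 0.06],
  [[0, 0, 0], [0, 0, 0.119], 0.06],
  [[-0.03, 0.004, 0], [0, 0, 0], 0.06],
  [[-0.0385, 0.0048, 0], [0, 0, 0], 0.06],
])

```text
clock: 0.93
position: [0.2064, 0.4304, 0.4034]
orientation: [1.9, 2.502, -0.002]
ft_force: [0.7, -1.3, 1.1]
opening: 0.0601
grasp_force: 0.0
```

Emit:
apply_moves([
  [[-0.039, 0.0049, 0], [0, 0, 0], 0.06],
  [[-0.039, 0.0049, 0], [0, 0, 0], 0.06],
  [[-0.039, 0.0049, 0], [0, 0, 0], 0.06],
  [[-0.039, 0.0049, 0], [0, 0, 0], 0.06],
  [[-0.039, 0.0049, 0], [0, 0, 0], 0.06],
])

```text
clock: 1.35
position: [0.282, 0.2462, 0.4044]
orientation: [1.902, 2.5, -0.0]
ft_force: [1.9, 0.0, 0.4]
opening: 0.0598
grasp_force: 0.0
```

Emit:
apply_moves([
  [[-0.039, 0.0049, 0], [0, 0, 0], 0.06],
  [[-0.039, 0.0049, 0], [0, 0, 0], 0.06],
  [[-0.039, 0.0049, 0], [0, 0, 0], 0.06],
  [[-0.039, 0.0049, 0], [0, 0, 0], 0.06],
  [[-0.039, 0.0049, 0], [0, 0, 0], 0.06],
])

```text
clock: 1.77
position: [0.3574, 0.0646, 0.4047]
orientation: [1.903, 2.499, 0.0]
ft_force: [1.8, -0.3, 0.9]
opening: 0.0602
grasp_force: 0.0
```

Emit:
apply_moves([
  [[-0.039, 0.0049, 0], [0, 0, 0], 0.06],
  [[-0.039, 0.0049, 0], [0, 0, 0], 0.06],
  [[-0.039, 0.0049, 0], [0, 0, 0], 0.06],
  [[-0.039, 0.0049, 0], [0, 0, 0], 0.06],
  [[-0.039, 0.0049, 0], [0, 0, 0], 0.06],
])

```text
clock: 2.18
position: [0.433, -0.1171, 0.4045]
orientation: [-1.904, -2.498, -0.0]
ft_force: [-0.2, 0.5, 1.3]
opening: 0.06
grasp_force: 0.0
```

Emit:
apply_moves([
  [[-0.039, 0.0049, 0], [0, 0, 0], 0.06],
  [[-0.039, 0.0049, 0.02], [0, 0, 0], 0.06],
  [[-0.039, 0.0049, 0.02], [0, 0, 0], 0.06],
  [[-0.03, 0.0049, 0.03], [0, 0, 0], 0.06],
  [[-0.02, 0.0049, 0.03], [0, 0, 0], 0.06],
])

```text
clock: 2.6
position: [0.4996, -0.2676, 0.3066]
orientation: [1.905, 2.496, -0.0]
ft_force: [-0.1, -0.3, -0.5]
opening: 0.06
grasp_force: 0.0
```

Emit:
apply_moves([
  [[-0.03, 0.003, 0.02], [0, 0, 0], 0.06],
  [[-0.03, 0.003, 0.02], [0, 0, 0], 0.06],
  [[-0.0104, 0.0008, 0.02], [0, 0, 0], 0.06],
  [[0, 0, 0], [0, 0, 0], 0.06],
  [[0, 0, 0], [0, 0, 0], 0.06],
])

```text
clock: 3.02
position: [0.5236, -0.3309, 0.2457]
orientation: [-1.902, -2.495, 0.0]
ft_force: [-0.0, 0.2, 1.1]
opening: 0.0599
grasp_force: 0.0
```

```bash
python3 - <<'E'
from h import *
S=cam('scene');save(S,'s1.png',(90,100,230,240),4)
s=manip.state();print(s['position'],R.from_rotvec(s['orientation']).as_matrix())
T=cam('top');h=cv2.cvtColor(T['image'],cv2.COLOR_RGB2HSV);m=cv2.inRange(h,(105,120,60),(125,255,255));print(m[190:225,380:420].sum()/255)
E
```

```text
[ 0.52391264 -0.33049479  0.24736264] [[-0.2655698   0.96409057 -0.00143003]
 [ 0.96409044  0.26557151  0.0011782 ]
 [ 0.00151567 -0.00106579 -0.99999828]]
101.0
```

View pics/s1.png

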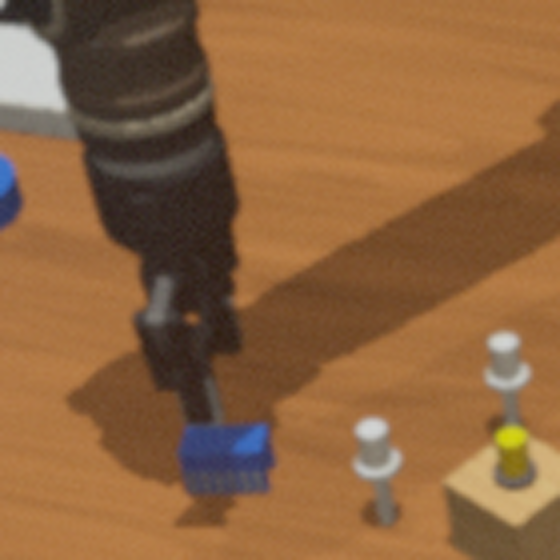

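The crop shows the open hand over the saddle, with the front fingertip at about (208,415) and the saddle centred at (226,455). I check this numerically by projection, then go down.

```bash
python3 - <<'E'
from h import *
S=cam('scene');s=manip.state();p=s['position'];M=R.from_rotvec(s['orientation']).as_matrix()
f=p+M@[0,.032,.168];q=lambda P:(proj(S,P)-[90,100])*4
print('front fingertip predicted',q(f))
h=cv2.cvtColor(S['image'],cv2.COLOR_RGB2HSV);m=cv2.inRange(h,(105,120,60),(125,255,255));m[:, :130]=0;m[:,160:]=0;m[:200]=0
yx=np.argwhere(m);print('blue px',(yx[:,::-1].min(0)-[90,100])*4,(yx[:,::-1].max(0)+1-[90,100])*4)
a=np.radians(15.5);ex=np.array([np.cos(a),np.sin(a),0]);ey=np.array([-np.sin(a),np.cos(a),0])
c=np.array([.5247,-.3337,0])
print(q([c+i*.013*ex+j*.025*ey+[0,0,k] for i in(-1,1) for j in(-1,1) for k in(0,.034)]).round())
E
```

```text
front fingertip predicted [[202.4481267 416.7413258]]
blue px [184 428] [264 460]
[[196. 467.]
 [185. 427.]
 [276. 466.]
 [267. 425.]
 [188. 496.]
 [177. 455.]
 [270. 494.]
 [260. 453.]]
```

Emit:
apply_moves([
  [[-0.0033, 0, 0.02], [0, 0, 0], 0.06],
  [[0, 0, 0.02], [0, 0, 0], 0.06],
  [[0, 0, 0.015], [0, 0, 0], 0.06],
  [[0, 0, 0.01], [0, 0, 0], 0.06],
  [[0, 0, 0.003], [0, 0, 0], 0.06],
])

```text
clock: 3.58
position: [0.5248, -0.3331, 0.1793]
orientation: [-1.902, -2.5, -0.0]
ft_force: [0.2, 0.9, 1.1]
opening: 0.0601
grasp_force: 0.0
```

Emit:
apply_moves([
  [[0, 0, 0], [0, 0, 0], 0.015],
  [[0, 0, 0], [0, 0, 0], 0.015],
  [[0, 0, 0], [0, 0, 0], 0.015],
  [[0, 0, 0], [0, 0, 0], 0.015],
  [[0, 0, 0], [0, 0, 0], 0.015],
])

```text
clock: 4.0
position: [0.5256, -0.3343, 0.1813]
orientation: [1.902, 2.497, 0.001]
ft_force: [-1.3, 0.6, 5.6]
opening: 0.0252
grasp_force: 59.7
```

Emit:
apply_moves([
  [[0, 0, 0], [0, 0, 0], 0.015],
  [[0, 0, -0.005], [0, 0, 0], 0.015],
  [[0, 0, -0.02], [0, 0, 0], 0.015],
  [[0, 0, -0.03], [0, 0, 0], 0.015],
  [[0, 0, -0.04], [0, 0, 0], 0.015],
])

```text
clock: 4.42
position: [0.5241, -0.3334, 0.2729]
orientation: [-1.9, -2.494, 0.001]
ft_force: [0.5, -0.0, -1.3]
opening: 0.0251
grasp_force: 59.0
```

Emit:
apply_moves([
  [[0, 0, -0.01], [0, 0, 0.105], 0.015],
  [[0, 0, -0.01], [0, 0, 0.105], 0.015],
  [[0, 0, -0.01], [0, 0, 0.105], 0.015],
  [[0, 0, -0.005], [0, 0, 0.105], 0.015],
  [[0, 0, 0], [0, 0, 0.105], 0.015],
])

```text
clock: 4.83
position: [0.5253, -0.3341, 0.3116]
orientation: [2.49, 1.912, 0.001]
ft_force: [0.1, -0.5, -1.3]
opening: 0.0252
grasp_force: 59.0
```

Emit:
apply_moves([
  [[0.02, -0.004, 0], [0, 0, 0], 0.015],
  [[0.037, -0.0067, 0], [0, 0, 0], 0.015],
  [[0.037, -0.0067, 0], [0, 0, 0], 0.015],
  [[0.037, -0.0067, 0], [0, 0, 0], 0.015],
  [[0.037, -0.0067, 0], [0, 0, 0], 0.015],
])

```text
clock: 5.25
position: [0.5375, -0.1623, 0.3098]
orientation: [-2.488, -1.919, -0.0]
ft_force: [-0.0, -0.2, -0.6]
opening: 0.025
grasp_force: 59.0
```

Emit:
apply_moves([
  [[0.037, -0.0067, 0], [0, 0, 0], 0.015],
  [[0.037, -0.0067, 0], [0, 0, 0], 0.015],
  [[0.037, -0.0067, 0], [0, 0, 0], 0.015],
  [[0.037, -0.0067, 0], [0, 0, 0], 0.015],
  [[0.037, -0.0067, 0], [0, 0, 0], 0.015],
])

```text
clock: 5.67
position: [0.5519, 0.0256, 0.31]
orientation: [2.487, 1.919, 0.0]
ft_force: [1.2, 0.2, -1.6]
opening: 0.025
grasp_force: 59.0
```

Emit:
apply_moves([
  [[0.037, -0.0067, 0], [0, 0, 0], 0.015],
  [[0.03, -0.0067, 0], [0, 0, 0], 0.015],
  [[0.02, -0.003, 0], [0, 0, 0], 0.015],
  [[0, 0, 0], [0, 0, 0], 0.015],
  [[0, 0, 0], [0, 0, 0], 0.015],
])

```text
clock: 6.08
position: [0.5583, 0.1132, 0.3096]
orientation: [2.485, 1.923, -0.001]
ft_force: [0.1, -0.7, -1.1]
opening: 0.0253
grasp_force: 59.0
```

```bash
python3 - <<'E'
from h import *
S=cam('scene');T=cam('top');save(S,'s2.png',(255,90,395,300),2.8);np.save('pics/S2.npy',S,allow_pickle=True);np.save('pics/T2.npy',T,allow_pickle=True)
s=manip.state();print(s['position'],R.from_rotvec(s['orientation']).as_matrix().round(4))
E
```

```text
[0.55833053 0.11162856 0.30968144] [[ 2.535e-01  9.673e-01 -3.000e-04]
 [ 9.673e-01 -2.535e-01 -4.000e-04]
 [-5.000e-04 -2.000e-04 -1.000e+00]]
```

View pics/s2.png

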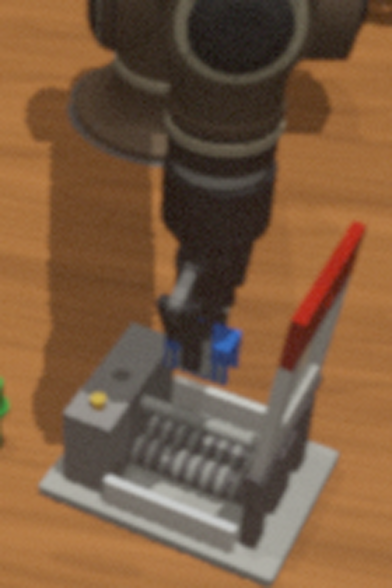

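The saddle is held over the cassette, with its ends at about (172,352) and (228,345) and the front finger between them; the bar is at (140,402) and below. I compare the projected predictions with the pixels.

```bash
python3 - <<'E'
from h import *
S=np.load('pics/S2.npy',allow_pickle=True).item()
s=manip.state();p=s['position'];M=R.from_rotvec(s['orientation']).as_matrix()
q=lambda P:((proj(S,P)-[255,90])*2.8).round(1)
print('saddle corners');
print(q([p+M@[j*.025,i*.013,.181-k] for j in(-1,1) for i in(-1,1) for k in(0,.034)]))
h=cv2.cvtColor(S['image'],cv2.COLOR_RGB2HSV);m=cv2.inRange(h,(105,120,60),(125,255,255));m[:,:300]=0;m[:,350:]=0
yx=np.argwhere(m);print((yx[:,::-1].min(0)-[255,90])*2.8,(yx[:,::-1].max(0)+1-[255,90])*2.8)
a=np.radians(-14.8);ex=np.array([np.cos(a),np.sin(a),0]);ey=np.array([-np.sin(a),np.cos(a),0]);O=np.array([.5594,.1167,0])
L=lambda x,y,z:O+x*ex+y*ey+[0,0,z]
print('hole',q(L(0,-.07,.087)),'blk top',q([L(x,y,.087) for x in(-.06,.06) for y in(-.09,-.05)]).tolist())
print('bar',q([L(x,-.05,.072) for x in(-.006,.006)]).tolist(),'base',q([L(x,y,z) for x,y in((.075,-.1),(.075,.1),(-.075,.1)) for z in(0,.01)]).tolist())
for th in(1.6,1.7,1.8,1.9): print(th,q([L(x,.066-.158*np.cos(th)+b*.005*np.sin(th),.092+.158*np.sin(th)+b*.005*np.cos(th)) for x in(.06,-.06) for b in(-1,1)]).tolist())
print('local tcp',(p-O)@ex,(p-O)@ey)
E
```

```text
saddle corners
[[175.4 342.8]
 [177.9 308.9]
 [160.8 363.3]
 [163.  329.2]
 [236.2 364.1]
 [240.2 330. ]
 [222.4 385.3]
 [226.2 351.1]]
[168.  324.8] [238. 364.]
hole [[119.8 375.7]] blk top [[130.9, 323.6], [175.1, 339.0], [60.9, 414.7], [107.7, 432.7]]
bar [[145.3, 393.1], [138.6, 402.5]] base [[41.4, 498.8], [41.2, 490.5], [274.9, 595.5], [276.3, 587.2], [342.7, 465.1], [344.5, 456.7]]
1.6 [[274.6, 316.3], [289.3, 321.5], [338.8, 217.2], [352.5, 221.6]]
1.7 [[297.8, 324.9], [312.4, 331.4], [360.4, 224.6], [373.9, 230.2]]
1.8 [[320.8, 335.5], [335.1, 343.1], [381.7, 233.8], [394.8, 240.5]]
1.9 [[343.2, 347.8], [356.9, 356.5], [402.3, 244.7], [414.9, 252.4]]
local tcp 0.00026149076419535556 -0.005176375445624871
```

Emit:
apply_moves([
  [[0.005, 0, 0.02], [0, 0, 0], 0.015],
  [[0, 0, 0.02], [0, 0, 0], 0.015],
  [[0, 0, 0.01], [0, 0, 0], 0.015],
  [[0, 0, 0], [0, 0, 0], 0.015],
  [[0, 0, 0], [0, 0, 0], 0.015],
])

```text
clock: 6.6
position: [0.5596, 0.116, 0.2595]
orientation: [-2.488, -1.918, 0.002]
ft_force: [0.3, 0.2, -0.3]
opening: 0.0251
grasp_force: 59.0
```

Emit:
apply_moves([
  [[0, 0, 0.006], [0, 0, 0], 0.015],
  [[0, 0, 0.003], [0, 0, 0], 0.015],
  [[0, 0, 0.002], [0, 0, 0], 0.015],
  [[0, 0, 0.002], [0, 0, 0], 0.015],
  [[0, 0, 0.002], [0, 0, 0], 0.015],
])

```text
clock: 7.02
position: [0.5598, 0.117, 0.2448]
orientation: [2.487, 1.92, 0.001]
ft_force: [-0.9, 0.3, -1.4]
opening: 0.0252
grasp_force: 59.0
```

Emit:
apply_moves([
  [[0, 0, 0.006], [0, 0, 0], 0.015],
  [[0, 0, 0.005], [0, 0, 0], 0.015],
  [[0, 0, 0.004], [0, 0, 0], 0.015],
  [[0, 0, 0.002], [0, 0, 0], 0.015],
  [[0, 0, 0.001], [0, 0, 0], 0.015],
])

```text
clock: 7.43
position: [0.5596, 0.1169, 0.226]
orientation: [-2.487, -1.92, 0.001]
ft_force: [0.1, -0.1, -0.1]
opening: 0.0247
grasp_force: 59.2
```

Emit:
apply_moves([
  [[0, 0, 0.001], [0, 0, 0], 0.015],
  [[0, 0, 0.001], [0, 0, 0], 0.015],
  [[0, 0, 0], [0, 0, 0], 0.015],
  [[0, 0, 0], [0, 0, 0], 0.015],
  [[0, 0, 0], [0, 0, 0], 0.015],
])

```text
clock: 7.85
position: [0.5598, 0.117, 0.2248]
orientation: [2.487, 1.92, 0.0]
ft_force: [-0.8, 0.3, -0.9]
opening: 0.0252
grasp_force: 59.2
```

Emit:
apply_moves([
  [[0, 0, 0.001], [0, 0, 0], 0.015],
  [[0, 0, 0.001], [0, 0, 0], 0.015],
  [[0, 0, 0], [0, 0, 0], 0.015],
  [[0, 0, 0], [0, 0, 0], 0.015],
  [[0, 0, 0], [0, 0, 0], 0.015],
])

```text
clock: 8.27
position: [0.5597, 0.1169, 0.2243]
orientation: [2.486, 1.919, 0.002]
ft_force: [-4.4, -1.1, 9.3]
opening: 0.0252
grasp_force: 60.5
```

Emit:
apply_moves([
  [[0, 0, 0], [0, 0, 0], 0.032],
  [[0, 0, 0], [0, 0, 0], 0.04],
  [[0, 0, 0], [0, 0, 0], 0.05],
  [[0, 0, 0], [0, 0, 0], 0.05],
  [[0, 0, -0.005], [0, 0, 0], 0.05],
])

```text
clock: 8.68
position: [0.5594, 0.1169, 0.2267]
orientation: [-2.486, -1.919, 0.003]
ft_force: [-1.0, 0.4, -0.7]
opening: 0.05
grasp_force: 0.0
```

Emit:
apply_moves([
  [[0, 0, -0.01], [0, 0, 0], 0.05],
  [[0, 0, -0.02], [0, 0, 0], 0.05],
  [[0, 0, -0.03], [0, 0, 0], 0.05],
  [[0, 0, -0.04], [0, 0, 0], 0.05],
  [[0, 0, -0.04], [0, 0, 0], 0.05],
])

```text
clock: 9.1
position: [0.5592, 0.1168, 0.3694]
orientation: [-2.486, -1.919, 0.002]
ft_force: [0.9, 0.8, -0.5]
opening: 0.0502
grasp_force: 0.0
```

Emit:
apply_moves([
  [[0, 0, -0.04], [0, 0, 0], 0.01],
  [[0, 0, -0.04], [0, 0, 0], 0.01],
  [[0, 0, 0], [0, 0, 0], 0.01],
  [[0, 0, 0], [0, 0, 0], 0.01],
  [[0, 0, 0], [0, 0, 0], 0.01],
])

```text
clock: 9.52
position: [0.5596, 0.1169, 0.4482]
orientation: [2.487, 1.919, 0.001]
ft_force: [0.1, -0.6, -0.6]
opening: 0.0098
grasp_force: 0.0
```

```bash
python3 - <<'E'
from h import *
S=cam('scene');save(S,'s3.png',(255,160,395,300),4);np.save('pics/S3.npy',S,allow_pickle=True)
E
```

```text
(no output)
```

View pics/s3.png

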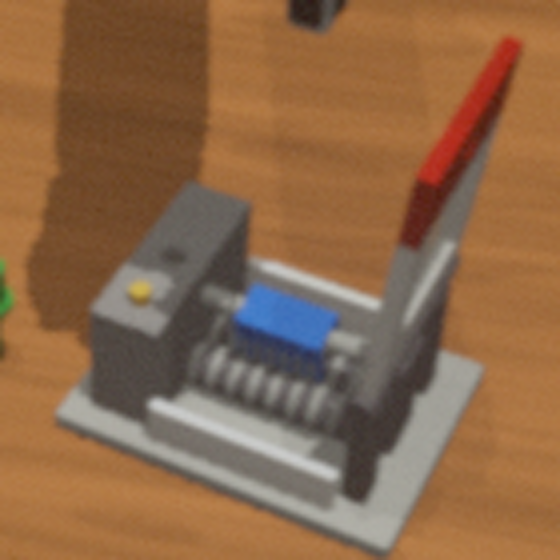

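The saddle sits on the bar with its legs on either side: blue web at (285,320), bar ends visible at (215,297) and (350,345). The cover is at about 1.62 rad. I go over the cover, down behind it, and push it along its arc.

Emit:
apply_moves([
  [[0.005, 0, -0.015], [0, 0, 0], 0.0],
  [[0.04, 0, -0.005], [0, 0, 0], 0.0],
  [[0.04, 0, 0], [0, 0, 0], 0.0],
  [[0.04, 0, 0], [0, 0, 0], 0.0],
  [[0, 0, 0.015], [0, 0, 0], 0.0],
])

```text
clock: 9.98
position: [0.5927, 0.2435, 0.4514]
orientation: [-2.481, -1.924, -0.002]
ft_force: [-1.7, -1.0, -0.6]
opening: -0.0001
grasp_force: 0.0
```

Emit:
apply_moves([
  [[0, 0, 0.03], [0, 0, 0], 0.0],
  [[0, 0, 0.028], [0, 0, 0], 0.0],
  [[0, 0, 0], [0, 0, 0], 0.0],
  [[0, 0, 0], [0, 0, 0], 0.0],
  [[-0.01, 0, 0], [0, 0, 0], 0.0],
])

```text
clock: 10.4
position: [0.589, 0.2288, 0.3951]
orientation: [-2.485, -1.921, -0.0]
ft_force: [-1.0, -0.1, 0.4]
opening: 0.0001
grasp_force: 0.0
```

Emit:
apply_moves([
  [[-0.01, 0, 0], [0, 0, 0], 0.0],
  [[-0.01, 0, 0], [0, 0, 0], 0.0],
  [[-0.01, 0, 0], [0, 0, 0], 0.0],
  [[-0.01, 0, 0], [0, 0, 0], 0.0],
  [[-0.01, 0, 0.001], [0, 0, 0], 0.0],
])

```text
clock: 10.82
position: [0.576, 0.1786, 0.395]
orientation: [2.487, 1.919, 0.004]
ft_force: [0.2, 0.7, 2.4]
opening: 0.0003
grasp_force: 0.9
```

Emit:
apply_moves([
  [[-0.01, 0, 0.003], [0, 0, 0], 0.0],
  [[-0.01, 0, 0.003], [0, 0, 0], 0.0],
  [[-0.01, 0, 0.004], [0, 0, 0], 0.0],
  [[-0.01, 0, 0.004], [0, 0, 0], 0.0],
  [[-0.01, 0, 0.005], [0, 0, 0], 0.0],
])

```text
clock: 11.23
position: [0.5632, 0.1304, 0.3741]
orientation: [2.487, 1.92, -0.001]
ft_force: [0.6, 0.4, 1.4]
opening: 0.0004
grasp_force: 0.6
```

Emit:
apply_moves([
  [[-0.01, 0, 0.007], [0, 0, 0], 0.0],
  [[-0.01, 0, 0.007], [0, 0, 0], 0.0],
  [[-0.01, 0, 0.008], [0, 0, 0], 0.0],
  [[-0.005, 0, 0.005], [0, 0, 0], 0.0],
  [[0, 0, 0], [0, 0, 0], 0.0],
])

```text
clock: 11.65
position: [0.5539, 0.0963, 0.3458]
orientation: [-2.487, -1.917, 0.005]
ft_force: [-0.7, 0.9, 0.8]
opening: 0.0002
grasp_force: 0.0
```

```bash
python3 - <<'E'
from h import *
S=cam('scene');save(S,'s4.png',(255,100,395,300),3)
E
```

```text
(no output)
```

View pics/s4.png

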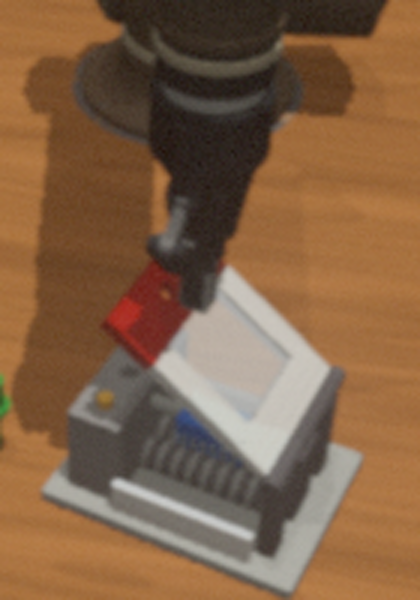

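The cover is pushed down to about 0.65 rad, with the fingertips at the red end's inner edge (200,300). I press a little further, lift off, and let it sink.

Emit:
apply_moves([
  [[-0.005, 0, 0.008], [0, 0, 0], 0.0],
  [[-0.005, 0, 0.008], [0, 0, 0], 0.0],
  [[0, 0, -0.01], [0, 0, 0], 0.0],
  [[0, 0, -0.03], [0, 0, 0], 0.0],
  [[0, 0, -0.03], [0, 0, 0], 0.0],
])

```text
clock: 12.12
position: [0.5516, 0.0879, 0.4015]
orientation: [-2.485, -1.919, 0.005]
ft_force: [1.3, -0.3, 0.8]
opening: -0.0001
grasp_force: 0.0
```

```bash
python3 - <<'E'
from h import *
T=np.load('pics/top0.npy',allow_pickle=True).item();S=np.load('pics/scene0.npy',allow_pickle=True).item()
for d,n in((T,'T'),(S,'S')):
    h=cv2.cvtColor(d['image'],cv2.COLOR_RGB2HSV);m=cv2.inRange(h,(22,90,50),(36,255,255))
    P=proj(d,[.5363,-.1405,.073])[0];u,v=P.astype(int);
    w=m[v-14:v+15,u-14:u+15];yx=np.argwhere(w)[:,::-1]+[u-14,v-14]
    print(n,'blob',yx.min(0),yx.max(0),yx.mean(0),'pred centre top/mid/bot',proj(d,[[.5363,-.1405,z] for z in(.086,.073,.06)]).round(1).tolist())
print(h[200:225,217].tolist())
# block top tan in T
h=cv2.cvtColor(T['image'],cv2.COLOR_RGB2HSV);print(h[197:210,320:348:3].tolist()[::4])
s=manip.state();print(s['position'])
E
```

```text
T blob [319 195] [343 216] [330.92272727 205.23636364] pred centre top/mid/bot [[333.8, 202.1], [333.2, 202.5], [332.7, 202.8]]
S blob [214 206] [221 218] [217.74117647 211.54117647] pred centre top/mid/bot [[217.0, 209.5], [217.5, 213.7], [218.0, 217.9]]
[[19, 53, 115], [16, 61, 118], [16, 54, 113], [18, 58, 115], [18, 61, 113], [19, 80, 118], [27, 140, 149], [29, 206, 187], [30, 229, 199], [30, 249, 198], [30, 222, 196], [29, 224, 179], [26, 225, 144], [23, 200, 130], [23, 204, 131], [24, 213, 128], [23, 204, 129], [23, 219, 127], [22, 178, 123], [20, 119, 114], [16, 56, 104], [14, 73, 101], [17, 114, 141], [18, 109, 189], [18, 111, 198]]
[[[13, 171, 146], [20, 118, 147], [22, 111, 191], [22, 108, 191], [21, 112, 187], [20, 116, 189], [20, 115, 191], [21, 113, 189], [19, 125, 178], [14, 160, 159]], [[15, 149, 123], [24, 102, 187], [24, 105, 189], [20, 58, 110], [31, 173, 187], [31, 183, 189], [23, 111, 188], [20, 113, 191], [19, 121, 179], [13, 166, 152]], [[22, 111, 163], [21, 112, 191], [20, 114, 190], [18, 59, 104], [30, 169, 134], [30, 153, 142], [21, 110, 185], [21, 114, 190], [16, 141, 134], [13, 169, 160]], [[23, 110, 144], [22, 109, 182], [22, 110, 190], [21, 111, 191], [21, 110, 186], [21, 111, 190], [23, 107, 191], [23, 110, 167], [13, 171, 142], [13, 169, 157]]]
[0.55159936 0.08789691 0.40149992]
```

Emit:
apply_moves([
  [[-0.025, 0.005, 0], [0, 0, 0], 0.05],
  [[-0.0375, 0.0072, 0], [0, 0, 0], 0.05],
  [[-0.0375, 0.0072, 0], [0, 0, 0], 0.05],
  [[-0.0375, 0.0072, 0.01], [0, 0, 0], 0.05],
  [[-0.0375, 0.0072, 0.015], [0, 0, 0], 0.05],
])

```text
clock: 12.53
position: [0.5406, -0.0913, 0.3788]
orientation: [2.483, 1.919, 0.004]
ft_force: [-0.2, -0.8, 0.6]
opening: 0.0501
grasp_force: 0.0
```

Emit:
apply_moves([
  [[-0.03, 0.006, 0.025], [0, 0, 0], 0.05],
  [[-0.018, 0.0036, 0.03], [0, 0, 0], 0.05],
  [[0, 0, 0.03], [0, 0, 0], 0.05],
  [[0, 0, 0], [0, 0, 0], 0.05],
  [[0, 0, 0], [0, 0, 0], 0.05],
])

```text
clock: 12.95
position: [0.5371, -0.1387, 0.2911]
orientation: [-2.485, -1.918, 0.003]
ft_force: [0.3, 0.8, 0.8]
opening: 0.0499
grasp_force: 0.0
```

```bash
python3 - <<'E'
from h import *
S=cam('scene');T=cam('top');np.save('pics/S5.npy',S,allow_pickle=True);np.save('pics/T5.npy',T,allow_pickle=True)
s=manip.state();p=s['position'];M=R.from_rotvec(s['orientation']).as_matrix();print(p,M.round(4))
print('to pin, tool axes',M.T@(np.array([.5363,-.1405,.236])-p))
a=cv2.resize(T['image'][140:240,190:290,::-1],(480,480),interpolation=cv2.INTER_CUBIC)
b=cv2.resize(S['image'][170:300,190:390,::-1][:, :],(320,208),interpolation=cv2.INTER_CUBIC)
c=cv2.resize(S['image'][190:290,270:370,::-1],(320,320),interpolation=cv2.INTER_CUBIC)
im=np.zeros((528,800,3),np.uint8);im[:480,:480]=a;im[:208,480:]=b;im[208:,480:]=c;cv2.imwrite('pics/c5.png',im)
E
```

```text
[ 0.53836085 -0.13835617  0.29384704] [[ 2.523e-01  9.676e-01  2.300e-03]
 [ 9.676e-01 -2.523e-01 -5.000e-04]
 [ 1.000e-04  2.400e-03 -1.000e+00]]
to pin, tool axes [-0.00260129 -0.00159075  0.05784312]
```

View pics/c5.png

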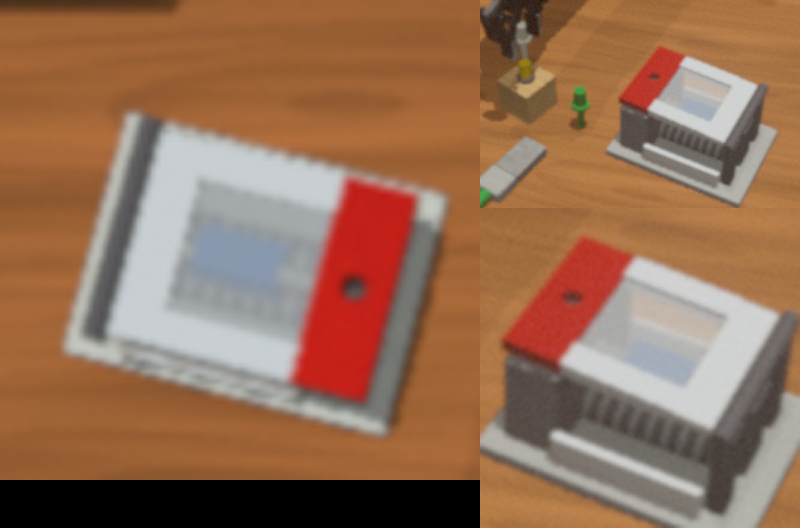

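The cover has sunk shut over the saddle (seen blue through the window). The cover hole shows at (354,288) in the top crop and (572,297) in the lower-right scene crop. I measure it from the dark pixels inside the red end, and grasp the pin.

```bash
python3 - <<'E'
from h import *
T=np.load('pics/T5.npy',allow_pickle=True).item();S=np.load('pics/S5.npy',allow_pickle=True).item()
def hole(d,z):
    u,v=proj(d,[.5415,.049,z])[0].round().astype(int)
    w=d['image'][v-7:v+8,u-7:u+8,0].astype(float)   # red channel dips in the hole
    base=np.median(w);k=np.clip(base*.85-w,0,None);yy,xx=np.mgrid[-7:8,-7:8];k[(xx**2+yy**2)>30]=0
    c=np.array([(k*xx).sum(),(k*yy).sum()])/k.sum()+[u,v];print('px',c,'n',(k>0).sum());return c
for z in (.105,):
    a=hole(T,z);b=hole(S,z);print(plane(T,a,z),plane(S,b,z),tri(T,a,S,b))
# red end outline centre from top at z~.105
h=cv2.cvtColor(T['image'],cv2.COLOR_RGB2HSV);m=cv2.inRange(h,(0,180,90),(5,255,255));m[:,:240]=0;m[:, 290:]=0;m[:160]=0;m[240:]=0
w=plane(T,np.argwhere(m)[:,::-1],.105)[:,:2].astype(np.float32)*1000;print(cv2.minAreaRect(w),w.mean(0))
E
```

```text
px [263.19027176 199.36278062] n 30
px [298.44630171 217.55704137] n 21
[[0.5421805  0.05046414 0.105     ]] [[0.53938908 0.04956125 0.105     ]] (array([0.54201091, 0.05021273, 0.10748207]), np.float64(0.0003336504075602253))
((540.32470703125, 49.67131042480469), (40.235774993896484, 115.7701416015625), 75.9048843383789) [539.9621    49.477642]
```

Emit:
apply_moves([
  [[-0.0026, -0.0016, 0.02], [0, 0, 0], 0.05],
  [[0, 0, 0.015], [0, 0, 0], 0.05],
  [[0, 0, 0.01], [0, 0, 0], 0.05],
  [[0, 0, 0.009], [0, 0, 0], 0.05],
  [[0, 0, 0], [0, 0, 0], 0.05],
])

```text
clock: 13.47
position: [0.5355, -0.1403, 0.2372]
orientation: [-2.485, -1.921, 0.001]
ft_force: [0.5, 0.1, -0.3]
opening: 0.0502
grasp_force: 0.0
```

Emit:
apply_moves([
  [[0, 0, 0], [0, 0, 0], 0.01],
  [[0, 0, 0], [0, 0, 0], 0.01],
  [[0, 0, 0], [0, 0, 0], 0.01],
  [[0, 0, 0], [0, 0, 0], 0.01],
  [[0, 0, 0], [0, 0, 0], 0.01],
])

```text
clock: 13.88
position: [0.5352, -0.1408, 0.239]
orientation: [2.487, 1.92, 0.001]
ft_force: [-4.3, 1.6, 6.6]
opening: 0.016
grasp_force: 58.4
```

Emit:
apply_moves([
  [[0, 0, 0], [0, 0, 0], 0.01],
  [[0, 0, -0.005], [0, 0, 0], 0.01],
  [[0, 0, -0.015], [0, 0, 0], 0.01],
  [[0, 0, -0.02], [0, 0, 0], 0.01],
  [[0, 0, -0.02], [0, 0, 0], 0.01],
])

```text
clock: 14.3
position: [0.5353, -0.1409, 0.2986]
orientation: [-2.487, -1.92, 0.0]
ft_force: [0.3, 0.4, -0.5]
opening: 0.0158
grasp_force: 58.6
```

Emit:
apply_moves([
  [[0, 0, -0.02], [0, 0, 0], 0.01],
  [[0, 0, -0.02], [0, 0, 0], 0.01],
  [[0, 0, -0.01], [0, 0, 0], 0.01],
  [[0, 0, 0], [0, 0, 0], 0.01],
  [[0, 0, 0], [0, 0, 0], 0.01],
])

```text
clock: 14.72
position: [0.5356, -0.141, 0.3478]
orientation: [2.486, 1.919, 0.001]
ft_force: [-0.6, 0.1, -0.9]
opening: 0.0158
grasp_force: 58.6
```

```bash
python3 - <<'E'
from h import *
s=manip.state();p=s['position'];M=R.from_rotvec(s['orientation']).as_matrix();print(p,M.round(4),s['ft_force'])
print('to hole',M.T@(np.array([.5412,.05,p[2]])-p))
S=cam('scene');h=cv2.cvtColor(S['image'],cv2.COLOR_RGB2HSV);save(S,'s6.png',(180,120,260,240),4)
u=lambda z:proj(S,p+M@[0,0,z])[0].round(1)
print('tip if tip at tcp+.227 :',u(.227),'flange',u(.182),'handle top',u(.151))
E
```

```text
[ 0.53558361 -0.14095452  0.34777548] [[ 2.533e-01  9.674e-01  1.000e-03]
 [ 9.674e-01 -2.533e-01 -3.000e-04]
 [-0.000e+00  1.000e-03 -1.000e+00]] [-0.59622026  0.12740404 -0.89440383]
to hole [ 1.86151603e-01 -4.29272647e-02 -4.95590274e-05]
tip if tip at tcp+.227 : [215.5 197.7] flange [213.6 181.9] handle top [212.3 170.4]
```

View pics/s6.png

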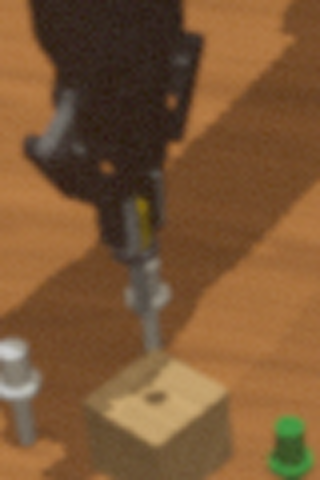

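The crop shows the yellow handle held between the fingers at (142,222), where predicted, with its flange at about (140,257). A white look-alike stands behind it, its flange at (147,293). The block hole at (157,398) is empty. I carry the pin over to the hole.

Emit:
apply_moves([
  [[0.02, -0.0049, -0.012], [0, 0, 0], 0.01],
  [[0.035, -0.008, -0.003], [0, 0, 0], 0.01],
  [[0.035, -0.008, 0], [0, 0, 0], 0.01],
  [[0.035, -0.008, 0], [0, 0, 0], 0.01],
  [[0.035, -0.008, 0], [0, 0, 0], 0.01],
])

```text
clock: 15.18
position: [0.5398, 0.0246, 0.361]
orientation: [-2.487, -1.918, 0.003]
ft_force: [1.4, -0.4, -0.2]
opening: 0.016
grasp_force: 58.6
```

Emit:
apply_moves([
  [[0.02, -0.005, 0], [0, 0, 0], 0.01],
  [[0.0062, -0.001, 0], [0, 0, 0], 0.01],
  [[0, 0, 0], [0, 0, 0], 0.01],
  [[0, 0, 0], [0, 0, 0], 0.01],
  [[0, 0, 0], [0, 0, 0], 0.01],
])

```text
clock: 15.6
position: [0.541, 0.0492, 0.362]
orientation: [-2.488, -1.918, 0.002]
ft_force: [-0.5, 0.9, -0.4]
opening: 0.0155
grasp_force: 58.6
```

```bash
python3 - <<'E'
from h import *
s=manip.state();p=s['position'];M=R.from_rotvec(s['orientation']).as_matrix();print(p,'to hole',M.T@(np.array([.5412,.05,p[2]])-p))
S=cam('scene');save(S,'s7.png',(260,150,340,240),6);np.save('pics/S7.npy',S,allow_pickle=True)
q=lambda P:((proj(S,P)-[260,150]+.5)*6).round(1)
print('axis tip',q(p+M@[0,0,.2285]),'flange bottom',q(p+M@[0,0,.1835]),'axis at .105',q([p[0],p[1],.105]),'hole meas',((298.446-260+.5)*6,(217.557-150+.5)*6))
E
```

```text
[0.54103051 0.04915291 0.36199026] to hole [ 8.62343996e-04 -5.14597486e-05 -6.35088465e-07]
axis tip [[233.6 351.8]] flange bottom [[237.3 254.4]] axis at .105 [[231.6 411.1]] hole meas (233.67600000000016, 408.3419999999999)
```

View pics/s7.png

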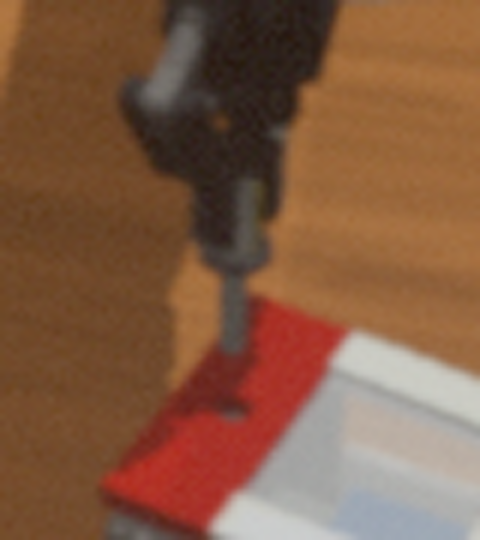

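The crop shows the pin's shaft from the flange at (236,258) to the tip at (233,350), as predicted, straight above the cover hole at (233,410). I descend with the force watched.

Emit:
apply_moves([
  [[0.0007, -0.0003, 0.01], [0, 0, 0], 0.01],
  [[0, 0, 0.008], [0, 0, 0], 0.01],
  [[0, 0, 0.006], [0, 0, 0], 0.01],
  [[0, 0, 0.004], [0, 0, 0], 0.01],
  [[0, 0, 0.002], [0, 0, 0], 0.01],
])

```text
clock: 16.07
position: [0.5407, 0.0506, 0.3314]
orientation: [-2.487, -1.919, 0.002]
ft_force: [-0.1, 0.1, -0.7]
opening: 0.0156
grasp_force: 58.6
```

Emit:
apply_moves([
  [[0, 0, 0.002], [0, 0, 0], 0.01],
  [[0, 0, 0.002], [0, 0, 0], 0.01],
  [[0, 0, 0.002], [0, 0, 0], 0.01],
  [[0, 0, 0.001], [0, 0, 0], 0.01],
  [[0, 0, 0], [0, 0, 0], 0.01],
])

```text
clock: 16.48
position: [0.5409, 0.0509, 0.3256]
orientation: [2.487, 1.92, -0.0]
ft_force: [-0.9, -0.2, -0.8]
opening: 0.0155
grasp_force: 58.6
```

Emit:
apply_moves([
  [[0, 0, 0.003], [0, 0, 0], 0.01],
  [[0, 0, 0.003], [0, 0, 0], 0.01],
  [[0, 0, 0.002], [0, 0, 0], 0.01],
  [[0, 0, 0.002], [0, 0, 0], 0.01],
  [[0, 0, 0.002], [0, 0, 0], 0.01],
])

```text
clock: 16.9
position: [0.5409, 0.0508, 0.3134]
orientation: [-2.487, -1.92, 0.0]
ft_force: [-1.2, -0.1, 0.1]
opening: 0.0159
grasp_force: 58.7
```

Emit:
apply_moves([
  [[0, 0, 0.002], [0, 0, 0], 0.01],
  [[0, 0, 0.002], [0, 0, 0], 0.01],
  [[0, 0, 0.002], [0, 0, 0], 0.01],
  [[0, 0, 0.002], [0, 0, 0], 0.01],
  [[0, 0, 0], [0, 0, 0], 0.01],
])

```text
clock: 17.32
position: [0.5409, 0.0508, 0.3051]
orientation: [-2.487, -1.92, 0.001]
ft_force: [-0.6, -0.5, -1.0]
opening: 0.0156
grasp_force: 58.6
```

Emit:
apply_moves([
  [[0, 0, 0.004], [0, 0, 0], 0.01],
  [[0, 0, 0.004], [0, 0, 0], 0.01],
  [[0, 0, 0.003], [0, 0, 0], 0.01],
  [[0, 0, 0.002], [0, 0, 0], 0.01],
  [[0, 0, 0.001], [0, 0, 0], 0.01],
])

```text
clock: 17.73
position: [0.5408, 0.0508, 0.2911]
orientation: [-2.487, -1.92, 0.001]
ft_force: [-0.9, -1.2, 0.5]
opening: 0.016
grasp_force: 58.7
```

Emit:
apply_moves([
  [[0, 0, 0.002], [0, 0, 0], 0.01],
  [[0, 0, 0.002], [0, 0, 0], 0.01],
  [[0, 0, 0.002], [0, 0, 0], 0.01],
  [[0, 0, 0.001], [0, 0, 0], 0.01],
  [[0, 0, 0], [0, 0, 0], 0.01],
])

```text
clock: 18.15
position: [0.5409, 0.0507, 0.2847]
orientation: [2.487, 1.919, -0.0]
ft_force: [-2.8, -3.2, 3.3]
opening: 0.0156
grasp_force: 58.8
```

Emit:
apply_moves([
  [[0, 0, 0.001], [0, 0, 0], 0.01],
  [[0, 0, 0.001], [0, 0, 0], 0.01],
  [[0, 0, 0.001], [0, 0, 0], 0.01],
  [[0, 0, 0], [0, 0, 0], 0.01],
  [[0, 0, 0], [0, 0, 0], 0.01],
])

```text
clock: 18.57
position: [0.5409, 0.0506, 0.2819]
orientation: [2.487, 1.919, -0.0]
ft_force: [-4.3, -3.5, 4.8]
opening: 0.0156
grasp_force: 59.1
```

Emit:
apply_moves([
  [[0, 0, 0.001], [0, 0, 0], 0.01],
  [[0, 0, 0.001], [0, 0, 0], 0.01],
  [[0, 0, 0], [0, 0, 0], 0.01],
  [[0, 0, 0], [0, 0, 0], 0.01],
  [[0, 0, 0], [0, 0, 0], 0.01],
])

```text
clock: 18.98
position: [0.5407, 0.0506, 0.2808]
orientation: [2.486, 1.919, 0.0]
ft_force: [-6.5, -4.9, 11.3]
opening: 0.0159
grasp_force: 60.0
```

Emit:
apply_moves([
  [[-0.0005, -0.0005, 0], [0, 0, 0], 0.01],
  [[0, 0, 0.001], [0, 0, 0], 0.01],
  [[0, 0, 0], [0, 0, 0], 0.01],
  [[0, 0, 0], [0, 0, 0], 0.01],
  [[0, 0, 0], [0, 0, 0], 0.01],
])

```text
clock: 19.4
position: [0.5404, 0.0504, 0.2807]
orientation: [2.486, 1.919, 0.003]
ft_force: [-7.8, -3.0, 14.6]
opening: 0.0156
grasp_force: 60.4
```

Emit:
apply_moves([
  [[0, -0.0005, 0.001], [0, 0, 0], 0.01],
  [[0, 0, 0.001], [0, 0, 0], 0.01],
  [[0, 0, 0], [0, 0, 0], 0.01],
  [[0, 0, 0], [0, 0, 0], 0.01],
  [[0, 0, 0], [0, 0, 0], 0.01],
])

```text
clock: 19.82
position: [0.5401, 0.0504, 0.2805]
orientation: [2.485, 1.917, 0.006]
ft_force: [-9.3, -4.1, 24.8]
opening: 0.0156
grasp_force: 61.5
```

```bash
python3 - <<'E'
from h import *
S0=np.load('pics/S5.npy',allow_pickle=True).item();S=cam('scene')
def corner(d):
    h=cv2.cvtColor(d['image'],cv2.COLOR_RGB2HSV);m=cv2.inRange(h,(0,170,60),(5,255,255));m[:, :270]=0;m[:,345:]=0;m[:180]=0
    yx=np.argwhere(m)[:,::-1];return yx[yx[:,0].argmin()],yx[yx[:,1].argmax()],len(yx)
print(corner(S0),corner(S))
a=np.radians(-14.8);ex=np.array([np.cos(a),np.sin(a),0]);ey=np.array([-np.sin(a),np.cos(a),0]);O=np.array([.5594,.1167,0])
for th in(0,.06):
  print(th,proj(S,[O+.06*ex+(.066-r*np.cos(th)-o*np.sin(th))*ey+[0,0,.092+r*np.sin(th)+o*np.cos(th)] for r,o in((.158,.005),(.158,-.005),(.116,.005))]).round(1).tolist())
save(S,'s8.png',(260,170,380,290),5)
print(manip.state()['ft_force'],manip.state()['position'])
E
```

```text
(array([278, 230]), array([291, 237]), 681) (array([277, 234]), array([292, 240]), 394)
0 [[275.9, 234.4], [275.9, 237.8], [293.5, 241.2]]
0.06 [[275.9, 231.2], [276.2, 234.7], [293.6, 238.8]]
[-10.24076448  -4.84070563  25.52831082] [0.54004787 0.05039958 0.28049749]
```

View pics/s8.png

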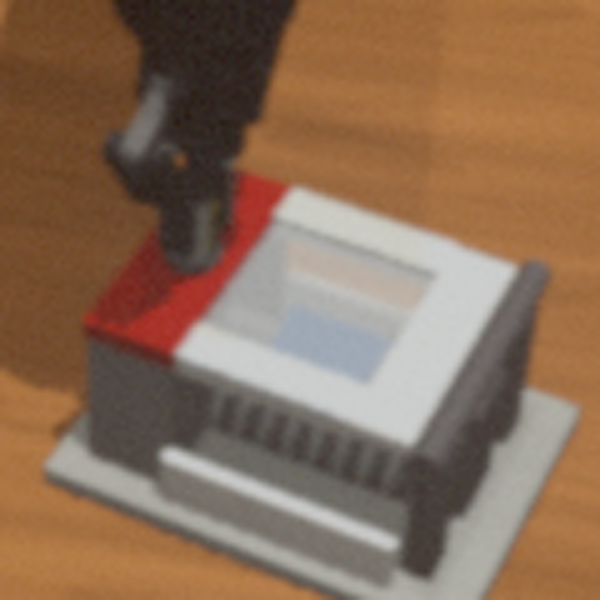

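The crop shows the cover level on the lock block, the pin's flange on the red end at (195,265), and the saddle seen through the window at (335,340). The TCP stopped at 0.2805 m, which is the home height, under 25 N. I hand the job in.

```bash
python3 -c "
from rig import manip
print(manip.close_job())"
```

```text
the job is handed in; nothing more can be done
None
```

The job is handed in at about 20 s: the saddle hangs on the bar, the cover is pressed fully shut over it, and the arm holds the yellow pin home at about 25 N. The spray can, bowl and brush were not touched.

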